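Load the annealing tray

ROBOT

A 6-joint arm with a two-finger parallel gripper is mounted at the origin on the work surface. World frame = base frame: x ahead of the robot, y to its left, z up, the work surface at z = 0. Lengths are in m, angles in rad, forces in N, time in s.
With the tool pointing down it reaches from about 0.35 to 0.725 m from the base axis. Payload 4.3 kg.
Tool frame: the origin (TCP) lies between the finger pads; the fingertips stand 25 mm ahead of it and the grasp point (between the pads) lies 6 mm ahead of it (env.tcp_to_tips is the distance from the TCP to the fingertips, in m); z points along the fingers, y is the line along which they close (so a half turn about z gives the same grasp; the last joint's range is limited). The gripper opens to 85 mm and grips with 20 to 120 N. Pads are 22 mm wide; open, the fingers measure 114 mm over their backs; the gripper's body (76 mm by 85 mm) begins 54 mm behind the grasp point. The pads swing forward as they close: fully open they stand 13 mm farther back than shut.
Start: joints at [-0.11, 0.377, 0.081, 1.274, 0, 1.46], TCP at [0.575, 0, 0.256] pointing down, gripper open.
Joint ranges: [-2.72, 2.72], [-0.84, 1.66], [-1.02, 1.22], [-1.77, 2.12], [-1.37, 1.28], [-3.14, 3.14]. Speed limits (rad/s): [2.57, 2.57, 3.14, 3.14, 3.14, 3.14].

INTERFACE

Orientations are given as a unit quaternion [w, x, y, z].
In Python, from plant import env, imaging gives the robot as it stands. The module is installed in compiled form; this text tells all that it offers.
- The arm moves only by the tool arm_command, never from a script. Its arguments are lists of equal length, an entry for each row: "grip": the opening, from 0 (shut) to 1 (fully open); "offset": the shift along the world's x, y, z scaled (see below), a list of three; "delta_rot": the turn, a rotation vector about the world's x, y, z scaled (see below), a list of three. A call has 1 to 20 rows; each row shifts and turns the commanded pose from where the row before left it; what a row does not reach is not made up. The controller multiplies each number of a shift by 0.25 m and each number of a turn by 0.5 rad. A row lasts 1/8 s, in which the tool goes at most 62.5 mm and 10.7 degrees, less where a joint would pass 70% of its speed; a pose out of reach is approached as far as the arm can. A call with a number of a shift or a turn outside -1 to 1 is refused whole. A call with a gripper value outside its range is refused whole. The fingers move at their own pace and stop on an object; "squeeze" is the grip in N (left out, the last holds). Time passes only in rows, so rows that do not move let the fingers close. It gives the time, the measured TCP pose, the force, the opening and the grip force at its end, in the units of the state.
- env.state(): the state, without advancing time (a new reading comes with each control period).
- imaging.camera(name): name is "scene" or "side" or "wrist"; returns a dict with "color" (384x512x3 uint8, blue, green, red), "fx", "fy", "cx", "cy" (pixels), "camera_from_world" (4x4, takes a point from world to camera coordinates); the wrist camera has in their place "hand_eye" (4x4, takes a point from camera to tool coordinates, whose origin is the TCP and whose axes are the flange's). Camera axes: x right, y up, looking along -z (the intrinsics and any distortion apply to the point x, -y, -z); pixel columns grow to the right and rows downward; lengths in m; the calibration is good to about 2 mm. The wrist camera is an equidistant fisheye: a pixel r from the principal point sees the ray r / f radians off the axis. A picture is of the moment at which its call begins: read the wrist's pose just before it. There is no depth.
- env.close_job(): hands the job in; it is judged then, once.
Trained networks look in a picture, given as the dict that the camera call returned (one of the last four; its "shot" number tells which), for a name from the list of things; names that differ only in an ending like _2 or _b are one class to them, and where a whole thing is asked for, a point or a joint stands for the part that bears it (a point fixed in the world has none). Each returns a list of dicts, best first, with "score" (0 to 1); they miss things now and then, are a little off and sometimes report something else, mostly with a low value. They report only what shows in the picture. A call takes as long as a camera call. They do not tell look-alikes from the thing itself.
- imaging.spot_in(picture, target): "box" ([left, top, width, height] in pixels, round what is visible of it).
The state is a dict: "time": time; "joint_positions": joint angles; "qd": joint speeds; "joint_efforts": joint torques, N m; "tool_pos": TCP position; "orientation": TCP orientation; "force": force on the tool from outside, world axes, zero at the start; "wrist_torque": the same for the moment, N m; "gripper_width": finger opening in m; "grip_force": force on a finger pad.
Only numpy, scipy, OpenCV 4.12 (cv2) and the standard library are available. Lean on these libraries where they do the work, as an engineer would, in place of code of your own. Each camera call takes 0.05 s, during which the arm holds its last target. There are 200 camera calls.

TASK

Slide the vise's jaw wide open, then lift the finished green glass flow cell out and lay it down in the long bay of the white annealing tray, and put every loose cobalt-blue glass slug from the bench into a pocket of its own in the tray, any free one and either way up, right down on the pocket's floor. Slugs that are already in the tray stay in pockets, and the vise's jaw is left slid fully shut. Leave the corks, the tools and the jar where they are.

Things in the scene. Friction and masses are not known exactly. Their poses are not given: they have to be found in the camera images.
- tray: White ceramic tray, fixed, 162 (x) x 212 (y) x 22 mm high, origin under its centre; yaw varies. Floor 6 mm thick, walls and partitions 12 mm thick, all 22 mm high. Ten square pockets, 38 mm wide, 16 mm deep, with middles in its axes at x = 0 and x = 50, y = -75, -25, 25, 75 mm, and x = -50, y = 25, 75 mm; the last two places (x = -50, y below 0) are joined into one long bay.
- bay (a point): Middle of the floor of the tray's one long bay, axes as the tray's: 38 mm wide (x), 88 mm long (y), 16 mm deep.
- vise: Fixed vise, yaw varies; its x is the sliding line. Grey base slab from x = -100 to 50 mm, 100 mm wide (y), 30 mm high; origin on the underside, below the cell's seat. Cork stop at +x: face at x = 15.5 mm, 80 mm wide, 40 mm above the bench. The moving dark steel jaw (18 mm thick, 60 mm wide, top 68 mm above the bench) has a lip that overhangs the cell by 8 mm, 62 mm above the bench.
- jaw (a joint): How far the vise's moving jaw is slid open, in m: 0 = shut against the fixed stop, 0.0305 as it holds the cell, 0.085 = fully open; opening goes to the vise's -x. It takes about 4 N and stays where it is left.
- jaw_grip (a point): On the red fin of the moving jaw, at its middle, 92 mm above the bench. The fin is 12 mm thick along the vise's x, 36 mm wide along y, and stands from 68 to 102 mm above the bench. Axes as the vise's. The jaw's face towards the cell lies 9 mm to +x of this point and the lip's edge 17 mm to +x.
- cell_center (a point): Centre of the finished flow cell: a square green glass body 60 x 30 x 30 mm with a round stub 12 mm across and 10 mm long on each end (80 mm overall along its x axis), 120 g. It starts on the vise's base, its length across the sliding line, held between the cork stop and the jaw, under the lip. Any of its four long faces may lie down.
- slug1_center (a point): Centre of a loose cobalt-blue glass slug to be loaded: an octagonal prism 28 mm across the flats (30 mm over the corners), 24 mm long along its z, flats facing its x and y axes and the diagonals between; 35 g. It starts standing on the bench among the corks. Some are absent in some runs (None).
- slug2_center (a point): Centre of a loose cobalt-blue glass slug to be loaded: an octagonal prism 28 mm across the flats (30 mm over the corners), 24 mm long along its z, flats facing its x and y axes and the diagonals between; 35 g. It starts standing on the bench among the corks. Some are absent in some runs (None).
- slug3_center (a point): Centre of a loose cobalt-blue glass slug to be loaded: an octagonal prism 28 mm across the flats (30 mm over the corners), 24 mm long along its z, flats facing its x and y axes and the diagonals between; 35 g. It starts standing on the bench among the corks. Some are absent in some runs (None).
- slug4_center (a point): Centre of a loose cobalt-blue glass slug to be loaded: an octagonal prism 28 mm across the flats (30 mm over the corners), 24 mm long along its z, flats facing its x and y axes and the diagonals between; 35 g. It starts standing on the bench among the corks. Some are absent in some runs (None).
- slug5_center (a point): Centre of a loose cobalt-blue glass slug to be loaded: an octagonal prism 28 mm across the flats (30 mm over the corners), 24 mm long along its z, flats facing its x and y axes and the diagonals between; 35 g. It starts standing on the bench among the corks. Some are absent in some runs (None).
- slug6_center (a point): Centre of a loose cobalt-blue glass slug to be loaded: an octagonal prism 28 mm across the flats (30 mm over the corners), 24 mm long along its z, flats facing its x and y axes and the diagonals between; 35 g. It starts standing on the bench among the corks. Some are absent in some runs (None).
- slug7_center (a point): Centre of a loose cobalt-blue glass slug to be loaded: an octagonal prism 28 mm across the flats (30 mm over the corners), 24 mm long along its z, flats facing its x and y axes and the diagonals between; 35 g. It starts standing on the bench among the corks. Some are absent in some runs (None).
- set1_center (a point): Centre of a cobalt-blue glass slug (same shape and size) that is already in one of the tray's pockets and must stay in a pocket. Some are absent in some runs (None).
- set2_center (a point): Centre of a cobalt-blue glass slug (same shape and size) that is already in one of the tray's pockets and must stay in a pocket. Some are absent in some runs (None).
- set3_center (a point): Centre of a cobalt-blue glass slug (same shape and size) that is already in one of the tray's pockets and must stay in a pocket. Some are absent in some runs (None).
- cork1: Cork bung standing among the slugs, 36 mm across its top, 30 mm across its foot, 26 mm high, origin under its centre; not to be loaded, leave it where it is.
- cork2: Cork bung standing among the slugs, 36 mm across its top, 30 mm across its foot, 26 mm high, origin under its centre; not to be loaded, leave it where it is.
- paddle: Flat metal paddle with a dark handle, lying at the back of the bench; leave it. Origin at its underside.
- brush: Brush lying at the back of the bench; leave it. Origin at its underside.
- jar: Closed jar, 60 mm across, 80 mm high, beyond the vise; leave it. Origin under its centre.
- cell: The whole flow cell: origin under its centre (15 mm below it as it starts), x along its length.
There are look-alikes about, which are no part of the job. Leave any pink look-alike of the vise alone.

How it is judged:
On the way, in this order (a step that is already met when the one before it is completed fails the run):
1. the jaw is slid well open (more than 20 mm clear of the cell) while the cell still sits in the vise (value of joint jaw above 0.0505 m and distance of cell_center from where it was at the start of the episode below 0.03 m), for 0.2 s.
2. the cell lies in the tray's bay (horizontal distance between cell_center and bay below 0.009 m and z of cell_center in the frame of bay below 0.019 m and angle between the x axis of cell and the y axis of tray, either way round below 0.15 rad), for 0.2 s.
At the end, for the whole second after the job is handed in: Cell flat in the bay (centre within 9 mm of its middle, under 19 mm above its floor, within 0.15 rad of its length); every present slug down in a pocket (centre inside the tray's outer walls and under 24 mm above the bench; the filled bay has no room for one); jaw shut to within 6 mm; cell at rest (all of step 2 and z of each of slug1_center, slug2_center, slug3_center, slug4_center, slug5_center, slug6_center, slug7_center, set1_center, set2_center, set3_center in the frame of tray below 0.024 m and x of slug1_center in the frame of tray between -0.062 and 0.062 m and y of slug1_center in the frame of tray between -0.087 and 0.087 m and x of slug2_center in the frame of tray between -0.062 and 0.062 m and y of slug2_center in the frame of tray between -0.087 and 0.087 m and x of slug3_center in the frame of tray between -0.062 and 0.062 m and y of slug3_center in the frame of tray between -0.087 and 0.087 m and x of slug4_center in the frame of tray between -0.062 and 0.062 m and y of slug4_center in the frame of tray between -0.087 and 0.087 m and x of slug5_center in the frame of tray between -0.062 and 0.062 m and y of slug5_center in the frame of tray between -0.087 and 0.087 m and x of slug6_center in the frame of tray between -0.062 and 0.062 m and y of slug6_center in the frame of tray between -0.087 and 0.087 m and x of slug7_center in the frame of tray between -0.062 and 0.062 m and y of slug7_center in the frame of tray between -0.087 and 0.087 m and x of set1_center in the frame of tray between -0.062 and 0.062 m and y of set1_center in the frame of tray between -0.087 and 0.087 m and x of set2_center in the frame of tray between -0.062 and 0.062 m and y of set2_center in the frame of tray between -0.087 and 0.087 m and x of set3_center in the frame of tray between -0.062 and 0.062 m and y of set3_center in the frame of tray between -0.087 and 0.087 m and value of joint jaw below 0.006 m and linear speed of cell below 0.03 m/s); the robot touches nothing.
It fails at once if a cork, tool or jar is shifted by more than 80 mm (distance of any of cork1, cork2, paddle, brush, jar from where it was at the start of the episode above 0.08 m).
Of slug1, slug2, slug3, slug4, slug5, slug6, slug7 only 5 to 7 are there at a start; the rules pass over those that are not, and their reading is None.
Of set1, set2, set3 only 1 to 2 are there at a start; the rules pass over those that are not, and their reading is None.
At some moment in a run one of slug1, slug2, slug3, slug4, slug5, slug6, slug7 may be knocked a few centimetres aside while the robot is not near it.
Once in a run the grip may slacken for a moment while it holds something.
It also fails if it takes over 208 s, if anything falls off the work surface, if the arm or the gripper's body presses on something with over 40 N, if the wrist force passes 120 N, or if a joint passes its speed limit or range.

## Working session

There is one attempt and no reset: what is moved stays moved. The work goes in short steps, Python scripts to look and compute and a tool call to move; the robot and the scene stay as the last step left them, time stands still between calls to the robot, and variables do not carry over. Pictures are saved under pics/ and viewed, at most 14 in all, crops included, and the job is handed in when it is done.

Besides the shell and the picture viewer there is one more tool, called after ">>>" by a JSON object that holds its "fn" and its "kwargs". arm_command: Moves the arm, as the interface text tells. Its arguments: {"type":"object","properties":{"grip":{"type":"array","items":{"type":"number"}},"offset":{"type":"array","items":{"type":"array","items":{"type":"number"}}},"delta_rot":{"type":"array","items":{"type":"array","items":{"type":"number"}}},"squeeze":{"type":"number"}},"required":["grip","offset","delta_rot"]}

```bash
mkdir -p pics; ls; python3 - <<'E'
from plant import env, imaging
import cv2,numpy as np
s=env.state(); print({k:np.round(v,3) for k,v in s.items()}, env.tcp_to_tips)
ims=[]
for n in ["scene","side","wrist"]:
    p=imaging.camera(n); cv2.imwrite(f"pics/{n}0.png",p["color"])
    print(n,p["fx"],p["fy"],p["cx"],p["cy"],[k for k in p if k!="color"])
    print(np.round(p.get("camera_from_world",p.get("hand_eye")),3).tolist())
    for t in ["tray","vise","jaw_grip","cell_center","slug1_center","cork1","jar"]:
        print(t,[(np.round(d["box"]).tolist(),round(d["score"],2)) for d in imaging.spot_in(p,t)])
    ims.append(p["color"])
cv2.imwrite("pics/a0.png",cv2.resize(np.hstack(ims[:2]),(800,300)))
E
```

```text
pics
{'time': np.float64(0.0), 'joint_positions': array([-0.11 ,  0.378,  0.08 ,  1.274,  0.   ,  1.461]), 'qd': array([ 0.   ,  0.002, -0.   , -0.001,  0.001, -0.   ]), 'joint_efforts': array([ 1.0000e-03, -4.6360e+01,  2.6988e+01,  2.1000e-02, -0.0000e+00,
       -0.0000e+00]), 'tool_pos': array([0.574, 0.   , 0.255]), 'orientation': array([-0.001,  0.707,  0.707, -0.001]), 'force': array([-0.833,  0.191,  1.002]), 'wrist_torque': array([-0.041, -0.004,  0.01 ]), 'grip_force': np.float64(0.0), 'gripper_width': np.float64(0.085)} 0.025
scene 432.0821156842298 432.0821156842298 259.3638911848055 194.174116523368 ['fx', 'fy', 'cx', 'cy', 'camera_from_world', 'shot']
[[0.077, 0.997, 0.019, -0.108], [-0.654, 0.036, 0.756, 0.296], [0.753, -0.07, 0.654, -1.439], [0.0, 0.0, 0.0, 1.0]]
tray [([86.0, 171.0, 102.0, 61.0], 0.98)]
vise [([302.0, 174.0, 74.0, 59.0], 0.77), ([312.0, 125.0, 52.0, 42.0], 0.72), ([119.0, 207.0, 13.0, 14.0], 0.65)]
jaw_grip [([332.0, 125.0, 24.0, 25.0], 0.81), ([324.0, 172.0, 28.0, 30.0], 0.78), ([267.0, 178.0, 17.0, 17.0], 0.56)]
cell_center [([324.0, 192.0, 32.0, 1
[... 915 characters left out ...]
1 []
jar [([177.0, 290.0, 27.0, 41.0], 0.69)]
wrist 297.3186396354542 297.3186396354542 251.71813107023826 188.32962214903262 ['fx', 'fy', 'cx', 'cy', 'hand_eye', 'shot']
[[-0.001, 0.955, 0.296, 0.074], [1.0, 0.001, -0.0, 0.001], [-0.0, 0.296, -0.955, -0.118], [0.0, 0.0, 0.0, 1.0]]
tray [([138.0, 225.0, 118.0, 108.0], 0.63)]
vise [([155.0, 4.0, 63.0, 19.0], 0.92), ([4.0, 0.0, 33.0, 12.0], 0.79)]
jaw_grip []
cell_center [([138.0, 227.0, 118.0, 109.0], 0.56), ([128.0, 168.0, 31.0, 28.0], 0.19)]
slug1_center [([127.0, 64.0, 31.0, 25.0], 0.73)]
cork1 [([130.0, 172.0, 32.0, 24.0], 0.94), ([130.0, 118.0, 28.0, 30.0], 0.61), ([250.0, 120.0, 30.0, 29.0], 0.6)]
jar [([127.0, 65.0, 31.0, 23.0], 0.52)]
```

View pics/scene0.png

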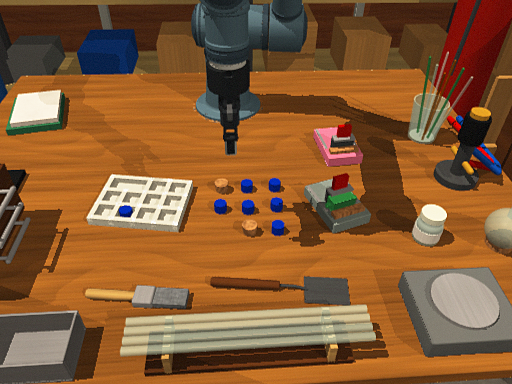

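View pics/wrist0.png

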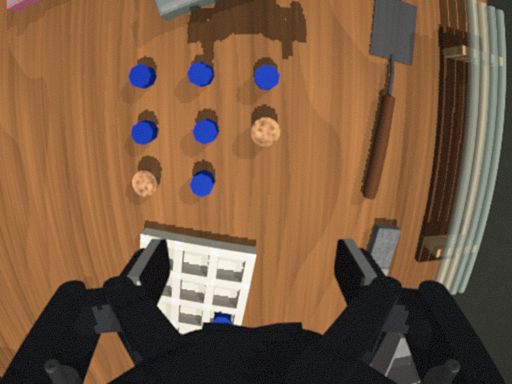

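The scene view shows six loose blue slugs around (247,195), two corks at (221,186) and (250,227), and the tray at (140,200) with one set slug at (125,211). The real vise is at (337,203) and the pink look-alike at (338,145). The wrist view shows the same six slugs.

```bash
cat > h.py <<'E'
from plant import env, imaging
import cv2, numpy as np
from scipy.spatial.transform import Rotation as R
from scipy.optimize import least_squares
def shot(n):
    s=env.state(); p=imaging.camera(n)
    if n=="wrist":
        T=np.eye(4); q=s["orientation"]; T[:3,:3]=R.from_quat([q[1],q[2],q[3],q[0]]).as_matrix(); T[:3,3]=s["tool_pos"]
        p["cfw"]=np.linalg.inv(T@p["hand_eye"])
    else: p["cfw"]=p["camera_from_world"]
    p["fish"]=n=="wrist"; return p
def proj(p,X):
    X=np.atleast_2d(X); c=X@p["cfw"][:3,:3].T+p["cfw"][:3,3]; v=c*[1,-1,-1]
    if p["fish"]:
        r=np.hypot(v[:,0],v[:,1]); k=np.arctan2(r,v[:,2])/np.maximum(r,1e-9)
    else: k=1/v[:,2]
    return np.c_[p["cx"]+p["fx"]*k*v[:,0],p["cy"]+p["fy"]*k*v[:,1]]
def ray(p,uv):
    a=(np.array(uv,float)-[p["cx"],p["cy"]])/p["fx"]
    if p["fish"]:
        t=np.hypot(*a); d=np.r_[a/max(t,1e-9)*np.sin(t),np.cos(t)]
    else: d=np.r_[a,1]
    M=np.linalg.inv(p["cfw"]); return M[:3,3], M[:3,:3]@(d*[1,-1,-1])
def onz(p,uv,z):
    o,d=ray(p,uv); return (o+d*(z-o[2])/d[2])[:2]
def blobs(p,lo,hi,amin=40):
    m=cv2.inRange(cv2.cvtColor(p["color"],cv2.COLOR_BGR2HSV),np.array(lo),np.array(hi))
    n,l,st,c=cv2.connectedComponentsWithStats(m)
    return [(c[i],st[i]) for i in range(1,n) if st[i][4]>=amin]
def hullc(p,P):
    h=cv2.convexHull(proj(p,P).astype(np.float32)); m=cv2.moments(h); return np.array([m["m10"],m["m01"]])/m["m00"]
A=np.arange(8)*np.pi/4+np.pi/8
OCT=np.vstack([np.c_[15.15e-3*np.cos(A),15.15e-3*np.sin(A),0*A+z] for z in(0,.024)])
def slugxy(p,c,z=0.):
    return least_squares(lambda q:hullc(p,OCT+[q[0],q[1],z])-c,onz(p,c,z+.012)).x
BLUE=((110,150,60),(130,255,255))
def tri(ps,uvs):
    A=np.zeros((3,3));b=np.zeros(3)
    for p,u in zip(ps,uvs):
        o,d=ray(p,u); d=d/np.linalg.norm(d); Q=np.eye(3)-np.outer(d,d); A+=Q; b+=Q@o
    return np.linalg.solve(A,b)
E
python3 - <<'E'
from h import *
for n in ["scene","side","wrist"]:
    p=shot(n)
    for c,s in blobs(p,*BLUE): 
        if 20<s[4]<1500: print(n,c.round(1),s[4],slugxy(p,c).round(4))
    if n=="scene":
        for uv,z in [((337,185),.09),((342,199),.06),((370,215),.03),((343,232),.0),((306,197),.03),((120,176),.022),((193,183),.022),((182,228),.022),((89,220),.022)]:print(uv,onz(p,uv,z).round(3))
E
```

```text
scene [246.2 185.8] 137 [0.4367 0.041 ]
scene [274.1 184.6] 136 [0.4359 0.1127]
scene [220.1 206.1] 153 [ 0.5102 -0.026 ]
scene [276.3 204.3] 149 [0.5115 0.1105]
scene [247.6 206.9] 154 [0.5168 0.04  ]
scene [125.3 210.8] 126 [ 0.5141 -0.2507]
scene [277.4 227.3] 166 [0.5899 0.1047]
(337, 185) [0.539 0.244]
(342, 199) [0.554 0.257]
(370, 215) [0.58  0.322]
(343, 232) [0.602 0.257]
(306, 197) [0.509 0.182]
(120, 176) [ 0.392 -0.281]
(193, 183) [ 0.431 -0.093]
(182, 228) [ 0.589 -0.112]
(89, 220) [ 0.551 -0.324]
side [265.4 121.6] 43 [ 0.5313 -0.2631]
side [262.8 173.6] 76 [ 0.5139 -0.0292]
side [258.1 189.9] 83 [0.5204 0.0361]
side [285.6 192.5] 84 [0.4403 0.0374]
side [229.6 205. ] 90 [0.5938 0.1008]
side [256.9 209.1] 88 [0.5153 0.1067]
side [283.5 212.2] 91 [0.4404 0.1095]
wrist [200.2  73.7] 461 [0.5145 0.1066]
wrist [141.8  75.8] 469 [0.4394 0.1091]
wrist [266.1  76.8] 454 [0.593  0.1013]
wrist [205.2 130.8] 453 [0.5194 0.0364]
wrist [144.  131.7] 462 [0.4394 0.038 ]
wrist [202.1 182.8] 454 [ 0.5126 -0.0298]
wrist [221.6 318.5] 158 [ 0.5277 -0.2558]
```

>>> {"fn": "arm_command", "kwargs": {"grip": [1,1,1,1,1,1,1], "offset": [[0,0.16,0],[0,0.16,0],[0,0.16,0],[0,0.16,0],[0,0.1,0],[0,0,0],[0,0,0]], "delta_rot": [[0,0,0],[0,0,0],[0,0,0],[0,0,0],[0,0,0],[0,0,0],[0,0,0]]}}

```text
time: 2.22
tool_pos: [0.575, 0.1845, 0.2563]
orientation: [0.0, 0.707, 0.707, -0.0]
force: [0.0, 0.6, 0.1]
gripper_width: 0.0855
grip_force: 0.0
```

```bash
python3 - <<'E'
from h import *
p=shot("wrist"); cv2.imwrite("pics/w1.png",p["color"])
for t in ["vise","jaw_grip","cell_center"]:
    print(t,[(np.round(d["box"]).tolist(),round(d["score"],2)) for d in imaging.spot_in(p,t)])
print(env.state()["tool_pos"],env.state()["orientation"])
E
```

```text
vise [([0.0, 31.0, 87.0, 96.0], 0.8)]
jaw_grip [([183.0, 77.0, 44.0, 60.0], 0.81), ([9.0, 49.0, 45.0, 51.0], 0.75)]
cell_center [([208.0, 69.0, 37.0, 66.0], 0.61)]
[0.57518207 0.1840019  0.25642298] [1.02110598e-04 7.07637046e-01 7.06576111e-01 2.20391764e-05]
```

View pics/w1.png

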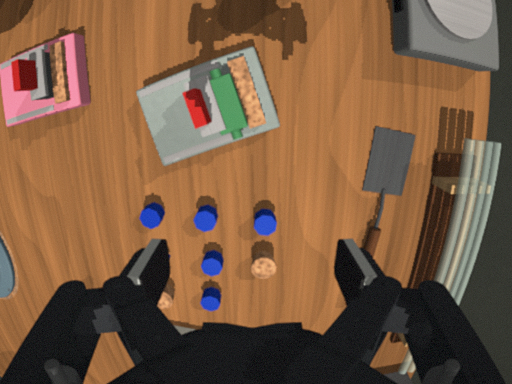

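The wrist view shows the grey vise with slab corners at about (138,95), (252,50), (278,125) and (165,163). The red fin is at (197,107), the green cell at (228,103) and the cork stop at (246,92).

```bash
cat >> h.py <<'E'
def box(x0,x1,y0,y1,z0,z1): return np.array([[x,y,z] for x in(x0,x1) for y in(y0,y1) for z in(z0,z1)])
def rz(q,P): c,s=np.cos(q[2]),np.sin(q[2]); return np.c_[c*P[:,0]-s*P[:,1]+q[0],s*P[:,0]+c*P[:,1]+q[1],P[:,2]]
def near(p,col,uv,amin=15): return min(blobs(p,*col,amin),key=lambda b:np.hypot(*(b[0]-uv)))
RED=((0,180,80),(6,255,255)); GREEN=((55,120,50),(75,255,255))
E
python3 - <<'E'
from h import *
w=shot("wrist"); s=shot("side"); sc=shot("scene")
C=np.array([[138,95],[252,50],[278,125],[165,163]],float)
S=np.array([[-.1,.05,.03],[.05,.05,.03],[.05,-.05,.03],[-.1,-.05,.03]])
f=lambda q:(proj(w,rz(q,S))-C).ravel()
r=least_squares(f,[.55,.25,.2]);print("slab",r.x.round(4),f(r.x).round(1))
R1=[near(w,RED,(197,107)),near(s,RED,(245,243)),near(sc,RED,(341,181))]
print([(b[0].round(1),b[1]) for b in R1])
g=[near(w,GREEN,(228,103)),near(s,GREEN,(237,245)),near(sc,GREEN,(342,199))]
print([(b[0].round(1),b[1]) for b in g])
for b in (R1,g): print(tri([w,s,sc],[x[0] for x in b]).round(4),tri([w,s],[x[0] for x in b[:2]]).round(4))
q=r.x
fin=box(-.0305-.0,0,0,0,0,0)
fc=lambda q:rz(q,box(-.030,-.018,-.018,.018,.068,.102)); 
print("fin pred",[hullc(p,fc(q)).round(1) for p in(w,s,sc)])
# fit red fin xy in wrist with yaw
ff=least_squares(lambda a:hullc(w,fc([a[0],a[1],q[2]]))-R1[0][0],q[:2]).x; print("vise from fin",ff)
for v in [w]:
  print(hullc(w,rz(q,box(-.015,.015,-.03,.03,.03,.06))))
E
```

```text
slab [0.5468 0.2572 0.3261] [-3.4 -2.8  1.2 -4.1  3.   2.1 -1.5  5.2]
[(array([196.4, 107. ]), array([183,  89,  27,  38, 583], dtype=int32)), (array([246.1, 235.1]), array([243, 227,   6,  19,  73], dtype=int32)), (array([339.8, 181.2]), array([332, 173,  17,  17, 216], dtype=int32))]Traceback (most recent call last):
  File "<stdin>", line 9, in <module>
  File "h.py", line 44, in near
    def near(p,col,uv,amin=15): return min(blobs(p,*col,amin),key=lambda b:np.hypot(*(b[0]-uv)))
                                       ~~~^^^^^^^^^^^^^^^^^^^^^^^^^^^^^^^^^^^^^^^^^^^^^^^^^^^^^^
ValueError: min() iterable argument is empty
```

```bash
python3 - <<'E'
from h import *
w=shot("wrist"); s=shot("side"); sc=shot("scene")
print(cv2.cvtColor(w["color"],cv2.COLOR_BGR2HSV)[103,228],cv2.cvtColor(s["color"],cv2.COLOR_BGR2HSV)[240:252:4,232:242:3].tolist(),cv2.cvtColor(sc["color"],cv2.COLOR_BGR2HSV)[199,342])
im=np.vstack([cv2.resize(w["color"][30:180,120:300],None,fx=4,fy=4,interpolation=cv2.INTER_CUBIC)])[:600]
b=cv2.resize(s["color"][215:285,205:295],None,fx=4,fy=4); 
cv2.imwrite("pics/w1c.png",im); 
E
```

```text
[ 65 108 156] [[[63, 99, 183], [64, 99, 183], [64, 90, 186], [11, 19, 213]], [[63, 100, 176], [64, 97, 184], [64, 98, 187], [20, 18, 207]], [[61, 91, 173], [64, 99, 186], [63, 97, 186], [52, 37, 179]]] [ 63 161 135]
```

View pics/w1c.png

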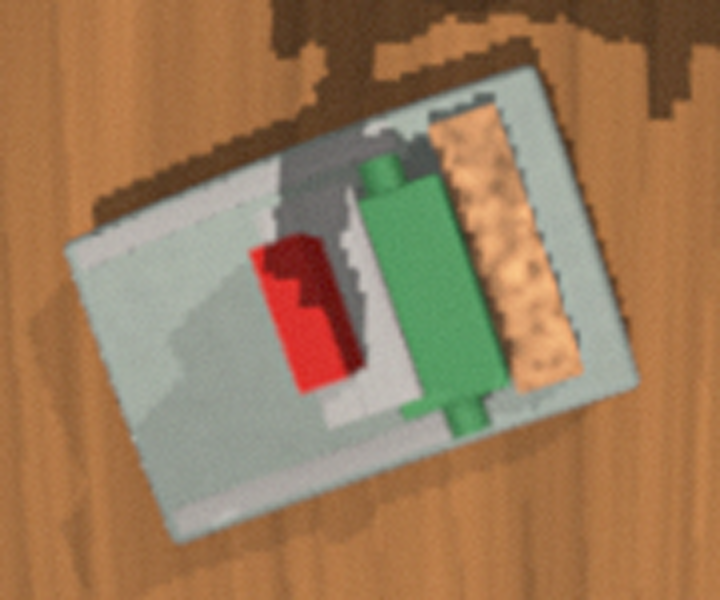

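The enlarged view gives sharper slab corners, in full-picture pixels: (136.5,91.8), (253.8,46.5), (279.3,125.5) and (165,165.5). The fin top is at about (193,108).

```bash
sed -i 's/GREEN=.*/GREEN=((55,70,40),(75,255,255))/' h.py; python3 - <<'E'
from h import *
w=shot("wrist"); s=shot("side"); sc=shot("scene")
C=np.array([[136.5,91.75],[253.75,46.5],[279.25,125.5],[165,165.5]],float)
S=np.array([[-.1,.05,.03],[.05,.05,.03],[.05,-.05,.03],[-.1,-.05,.03]])
for z in(.03,None):
  f=lambda q:(proj(w,rz(q,S*[1,1,0]+[0,0,z or q[3]]))-C).ravel()
  r=least_squares(f,[.55,.25,.2] if z else [.55,.25,.2,.03]);print("slab",r.x.round(4),f(r.x).round(1))
  if z:q=r.x
R1=[near(w,RED,(197,107)),near(s,RED,(245,243)),near(sc,RED,(341,181))]
g=[near(w,GREEN,(228,103)),near(s,GREEN,(237,245)),near(sc,GREEN,(342,199))]
print([(b[0].round(1),b[1]) for b in g])
for b in (R1,g): print(tri([w,s,sc],[x[0] for x in b]).round(4),tri([w,s],[x[0] for x in b[:2]]).round(4))
fc=lambda q:rz(q,box(-.030,-.018,-.018,.018,.068,.102)); 
print("fin pred",[hullc(p,fc(q)).round(1) for p in(w,s,sc)])
print("vise from fin",least_squares(lambda a:hullc(w,fc([a[0],a[1],q[2]]))-R1[0][0],q[:2]).x)
cell=box(-.015,.015,-.03,.03,.03,.06)
print("cell pred",[hullc(p,rz(q,cell)).round(1) for p in(w,s,sc)],proj(w,rz(q,cell*[1,1,0]+[0,0,.06])[::2]).round(1).tolist())
E
```

```text
slab [0.5473 0.2591 0.3243] [-1.5 -0.8  0.2 -1.5  2.2  0.9 -1.3  1.6]
slab [0.5462 0.2589 0.3244 0.021 ] [ 0.4 -0.4 -0.8 -0.   0.6  0.3 -0.1  0.1]
[(array([228. , 103.2]), array([ 210,   69,   37,   70, 1399], dtype=int32)), (array([236.1, 246.5]), array([230, 233,  15,  27, 228], dtype=int32)), (array([340.2, 200.6]), array([325, 192,  32,  19, 390], dtype=int32))]
[0.5242 0.2524 0.0901] [0.5238 0.2519 0.0909]
[0.5494 0.2565 0.0478] [0.5504 0.2549 0.0405]
fin pred [array([197.9, 107.7]), array([246. , 236.3]), array([338.5, 182.5])]
vise from fin [0.54586038 0.25909072]
cell pred [array([224.6,  99.3]), array([237.2, 247.1]), array([341.4, 201.8])] [[220.1, 130.6], [201.3, 77.8], [246.9, 121.4], [228.3, 68.0]]
```

>>> {"fn": "arm_command", "kwargs": {"grip": [0.6,0.6,0.6,0.6,0.6,0.6,0.6,0.6,0.6,0.6], "offset": [[-0.103,0.135,0],[-0.103,0.136,0],[0,0,0],[0,0,-0.15],[0,0,-0.15],[0,0,-0.1],[0,0,-0.1],[0,0,-0.06],[0,0,-0.056],[0,0,0]], "delta_rot": [[0,0,0.324],[0,0,0.324],[0,0,0],[0,0,0],[0,0,0],[0,0,0],[0,0,0],[0,0,0],[0,0,0],[0,0,0]]}}

```text
time: 4.12
tool_pos: [0.5231, 0.2524, 0.1015]
orientation: [-0.0, 0.584, 0.812, -0.001]
force: [-0.3, 0.4, -0.7]
gripper_width: 0.0512
grip_force: 0.0
```

>>> {"fn": "arm_command", "kwargs": {"grip": [0,0,0,0,0,0,0,0], "offset": [[0,0,0],[0,0,0],[0,0,0],[0,0,0],[0,0,0],[0,0,0],[0,0,0],[0,0,0]], "delta_rot": [[0,0,0],[0,0,0],[0,0,0],[0,0,0],[0,0,0],[0,0,0],[0,0,0],[0,0,0]], "squeeze": 40}}

```text
time: 5.12
tool_pos: [0.523, 0.2526, 0.1034]
orientation: [-0.0, 0.584, 0.812, -0.0]
force: [-4.9, -1.0, 5.7]
gripper_width: 0.0113
grip_force: 41.4
```

>>> {"fn": "arm_command", "kwargs": {"grip": [0,0,0,0,0,0,0,0], "offset": [[-0.04,-0.013,0.01],[-0.04,-0.013,0],[-0.04,-0.013,0],[-0.04,-0.014,0],[-0.025,-0.009,0],[-0.018,-0.006,0],[0,0,0],[0,0,0]], "delta_rot": [[0,0,0],[0,0,0],[0,0,0],[0,0,0],[0,0,0],[0,0,0],[0,0,0],[0,0,0]]}}

```text
time: 6.12
tool_pos: [0.4707, 0.2352, 0.1035]
orientation: [-0.001, 0.584, 0.812, -0.001]
force: [2.7, 2.0, -24.7]
gripper_width: 0.0111
grip_force: 40.9
```

>>> {"fn": "arm_command", "kwargs": {"grip": [0.6,0.6,0.6,0.6,0.6,0.6,0.6,0.6,0.6,0.6], "offset": [[0,0,0],[0,0,0],[0,0,0.05],[0,0,0.1],[0,0,0.15],[0,0,0.15],[0,0,0.15],[0.1,-0.1,0],[0,0,0],[0,0,0]], "delta_rot": [[0,0,0],[0,0,0],[0,0,0],[0,0,0],[0,0,0],[0,0,0],[0,0,0],[0,0,0],[0,0,0],[0,0,0]]}}

```text
time: 7.38
tool_pos: [0.4976, 0.2109, 0.2557]
orientation: [0.0, 0.584, 0.812, 0.0]
force: [-0.5, -0.2, 0.1]
gripper_width: 0.0512
grip_force: 0.0
```

```bash
python3 - <<'E'
from h import *
w=shot("wrist"); s=shot("side"); sc=shot("scene"); q=[.546,.2589,.3243]
R1=[near(w,RED,proj(w,[.47,.234,.1])[0]),near(s,RED,proj(s,[.47,.234,.1])[0]),near(sc,RED,proj(sc,[.47,.234,.1])[0])]
g=[near(p,GREEN,proj(p,[.548,.257,.045])[0]) for p in(w,s,sc)]
print([(b[0].round(1),b[1]) for b in g+R1])
for b in (R1,g): print(tri([w,s,sc],[x[0] for x in b]).round(4),tri([w,s],[x[0] for x in b[:2]]).round(4))
cell=np.vstack([box(-.015,.015,-.03,.03,.03,.06)]); 
for p,b in zip((w,s,sc),g): print(least_squares(lambda a:hullc(p,rz([a[0],a[1],q[2]],cell))-b[0],q[:2]).x.round(4))
m=cv2.inRange(cv2.cvtColor(w["color"],cv2.COLOR_BGR2HSV),np.array(GREEN[0]),np.array(GREEN[1]))
c=g[0][0].astype(int)
cv2.imwrite("pics/w2.png",cv2.resize(w["color"][max(0,c[1]-80):c[1]+80,max(0,c[0]-110):c[0]+90],None,fx=3.5,fy=3.5,interpolation=cv2.INTER_CUBIC))
print(c)
E
```

```text
[(array([306.3, 143.8]), array([ 292,  109,   30,   70, 1716], dtype=int32)), (array([236.9, 245.6]), array([230, 233,  14,  27, 284], dtype=int32)), (array([340.4, 200.1]), array([325, 190,  32,  21, 414], dtype=int32)), (array([233. , 144.7]), array([227, 126,  13,  39, 488], dtype=int32)), (array([267.5, 231.6]), array([264, 223,   7,  19,  85], dtype=int32)), (array([328.2, 168. ]), array([320, 160,  17,  17, 199], dtype=int32))]
[0.4724 0.2353 0.0897] [0.472  0.234  0.0889]
[0.5475 0.2561 0.0494] [0.5489 0.2543 0.0436]
[0.548  0.2549]
[0.5489 0.2548]
[0.5411 0.258 ]
[306 143]
```

View pics/w2.png

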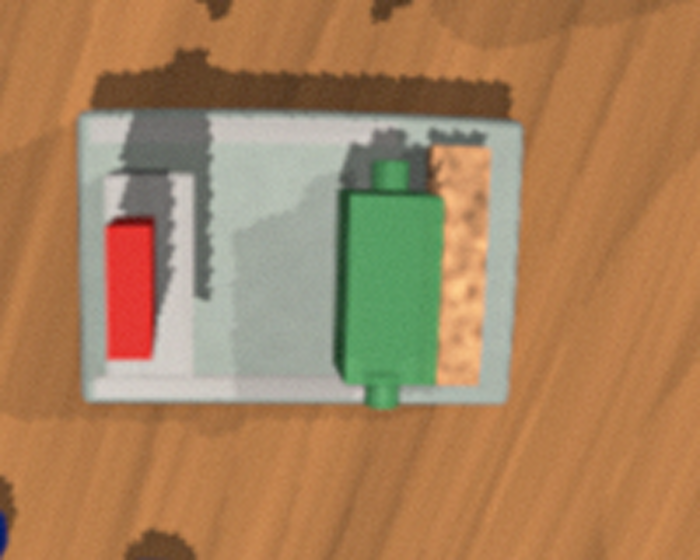

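The jaw is open (fin at about 0.472, 0.235). The cell sits untouched at (0.548, 0.255).

>>> {"fn": "arm_command", "kwargs": {"grip": [0.6,0.6,0.6,0.6,0.6,0.6,0.6,0.6,0.6,0.6], "offset": [[0.1,0.088,0],[0.103,0.088,0],[0,0,0],[0,0,-0.15],[0,0,-0.15],[0,0,-0.15],[0,0,-0.12],[0,0,-0.1],[0,0,-0.077],[0,0,0]], "delta_rot": [[0,0,0],[0,0,0],[0,0,0],[0,0,0],[0,0,0],[0,0,0],[0,0,0],[0,0,0],[0,0,0],[0,0,0]]}}

```text
time: 8.78
tool_pos: [0.546, 0.254, 0.0666]
orientation: [-0.001, 0.584, 0.812, -0.002]
force: [-0.3, -0.3, -0.4]
gripper_width: 0.0513
grip_force: 0.0
```

>>> {"fn": "arm_command", "kwargs": {"grip": [0,0,0,0,0,0], "offset": [[0,0,0],[0,0,0],[0,0,0],[0,0,0],[0,0,0],[0,0,0]], "delta_rot": [[0,0,0],[0,0,0],[0,0,0],[0,0,0],[0,0,0],[0,0,0]], "squeeze": 60}}

```text
time: 9.52
tool_pos: [0.5476, 0.2545, 0.0696]
orientation: [-0.0, 0.584, 0.812, -0.0]
force: [-6.0, -1.5, 6.3]
gripper_width: 0.0285
grip_force: 63.1
```

>>> {"fn": "arm_command", "kwargs": {"grip": [0,0,0,0,0,0,0,0,0,0,0,0,0,0,0,0,0,0,0], "offset": [[0,0,0.04],[0,0,0.12],[0,0,0.16],[0,0,0.16],[0,0,0.16],[0,0,0.16],[-0.0225,-0.172,0],[-0.0225,-0.172,0],[-0.0225,-0.172,0],[-0.0225,-0.172,0],[-0.0225,-0.172,0],[-0.0225,-0.172,0],[-0.0225,-0.172,0],[-0.0225,-0.172,0],[-0.0225,-0.172,0],[-0.0225,-0.172,0],[-0.0225,-0.172,0],[-0.0225,-0.172,0],[0,0,0]], "delta_rot": [[0,0,0],[0,0,0],[0,0,0],[0,0,0],[0,0,0],[0,0,0],[0,0,-0.078],[0,0,-0.078],[0,0,-0.078],[0,0,-0.078],[0,0,-0.078],[0,0,-0.078],[0,0,-0.078],[0,0,-0.078],[0,0,-0.078],[0,0,-0.078],[0,0,-0.078],[0,0,-0.078],[0,0,0]]}}

```text
time: 11.9
tool_pos: [0.4812, -0.2644, 0.269]
orientation: [0.002, 0.758, 0.653, 0.0]
force: [-0.2, 0.6, -0.7]
gripper_width: 0.0284
grip_force: 62.1
```

```bash
python3 - <<'E'
from h import *
w=shot("wrist"); cv2.imwrite("pics/w3.png",cv2.resize(w["color"],(800,600),interpolation=cv2.INTER_CUBIC))
for c,s in blobs(w,*BLUE): print(c.round(1),s[4])
E
```

```text
[287.1 141.5] 444
```

View pics/w3.png

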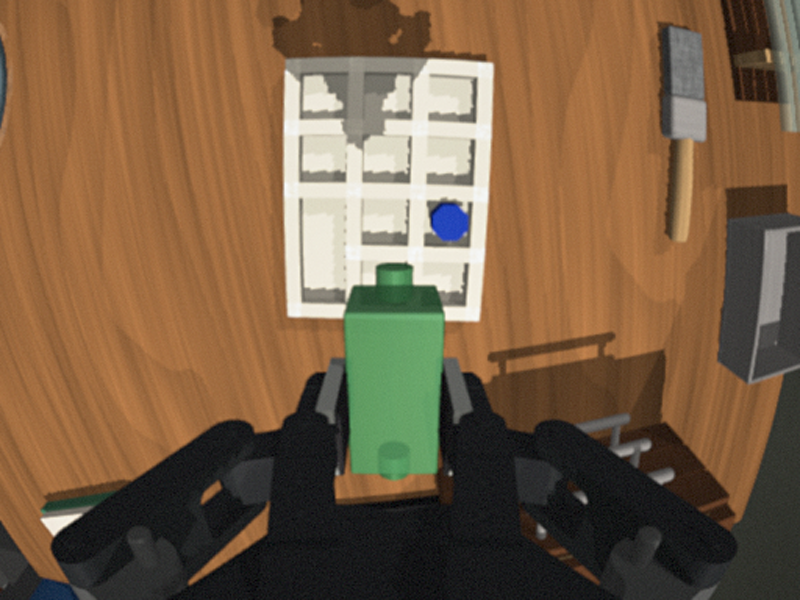

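The wrist view shows the tray with corners at (286,58), (493,62), (480,321) and (288,318) in the 800 px picture. The long bay is at lower left (322,245), the set slug is at (450,222), and the cell is held square in the fingers.

```bash
python3 - <<'E'
from h import *
w=shot("wrist"); st=env.state(); print(st["tool_pos"],st["orientation"])
C=np.array([[286,58],[493,62],[480,321],[288,318]],float)*.64
S=np.array([[-.081,.106,.022],[.081,.106,.022],[.081,-.106,.022],[-.081,-.106,.022]])
for z in(.022,None):
  f=lambda q:(proj(w,rz(q,S*[1,1,0]+[0,0,z or q[3]]))-C).ravel()
  r=least_squares(f,[.5,-.2,-.15] if z else [.5,-.2,-.15,.02]);print("tray",r.x.round(4),f(r.x).round(1))
  if z:q=r.x
m=((w["color"].min(2)>150)&(np.ptp(w["color"],axis=2)<60)).astype(np.uint8)
# refine by white mask of inner partitions: pocket centres
b=near(w,BLUE,(287,141)); xy=slugxy(w,b[0],.006); d=xy-q[:2]; c,s=np.cos(q[2]),np.sin(q[2]); print("set slug",xy,"tray frame",c*d[0]+s*d[1],-s*d[0]+c*d[1])
si=shot("side"); bs=near(si,BLUE,(265,121)); print("side",slugxy(si,bs[0],.006), tri([w,si],[b[0],bs[0]]))
print("bay",rz(q,np.array([[-.05,-.05,0.]])))
print(rz(q,np.array([[x,y,0.] for x in(-.05,0,.05) for y in(-.075,-.025,.025,.075)])).round(4).tolist())
P=proj(w,rz(q,np.array([[-.05,-.05,.022]])))*1.5625; print(P, proj(si,rz(q,S)).round(1).tolist())
cv2.imwrite("pics/s3.png",cv2.resize(si["color"][90:180,230:330],None,fx=6,fy=6,interpolation=cv2.INTER_CUBIC))
E
```

```text
[ 0.48124628 -0.26150522  0.26882399] [5.67993975e-04 7.56346101e-01 6.54171279e-01 4.35992626e-04]
tray [ 0.4842 -0.2164 -0.1688] [-0.2  0.7  0.   0.6 -0.3 -0.5  0.5 -1.1]
tray [ 0.4842 -0.2163 -0.1688  0.0244] [-0.6  0.3  0.5  0.2  0.1  0.1  0.1 -0.5]
set slug [ 0.52987093 -0.2498945 ] tray frame 0.050671618038831495 -0.025317183929506448
side [ 0.53061357 -0.25632012] [ 0.52968333 -0.24937584  0.02416449]
bay [[ 0.42648314 -0.25730946  0.        ]]
[[0.4223, -0.282, 0.0], [0.4307, -0.2327, 0.0], [0.4391, -0.1834, 0.0], [0.4475, -0.1341, 0.0], [0.4716, -0.2904, 0.0], [0.48, -0.2411, 0.0], [0.4884, -0.1918, 0.0], [0.4968, -0.1425, 0.0], [0.5209, -0.2988, 0.0], [0.5293, -0.2495, 0.0], [0.5377, -0.2002, 0.0], [0.5461, -0.1509, 0.0]]
[[323.23234763 252.00975563]] [[295.1, 157.2], [244.7, 147.1], [263.4, 105.2], [309.9, 113.7]]
```

View pics/s3.png

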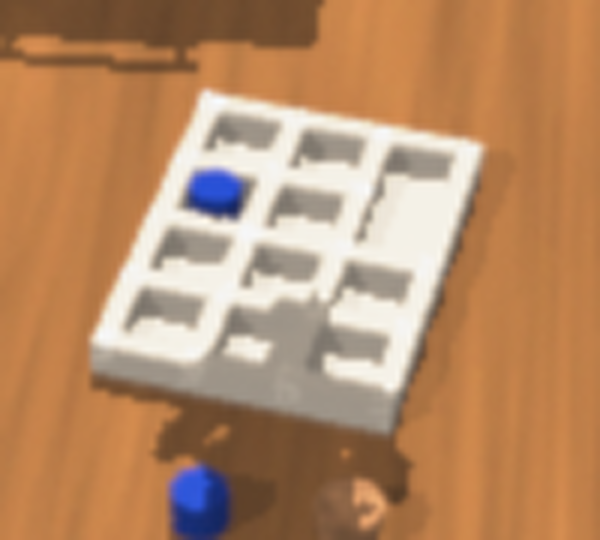

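>>> {"fn": "arm_command", "kwargs": {"grip": [0,0,0,0,0,0,0,0,0,0], "offset": [[-0.11,0.009,0],[-0.109,0.009,0],[0,0,-0.15],[0,0,-0.15],[0,0,-0.15],[0,0,-0.13],[0,0,-0.1],[0,0,-0.04],[0,0,0],[0,0,0]], "delta_rot": [[0,0,-0.024],[0,0,-0.024],[0,0,0],[0,0,0],[0,0,0],[0,0,0],[0,0,0],[0,0,0],[0,0,0],[0,0,0]]}}

```text
time: 13.3
tool_pos: [0.4273, -0.2571, 0.0893]
orientation: [0.001, 0.764, 0.646, 0.0]
force: [0.8, -0.3, -0.1]
gripper_width: 0.0286
grip_force: 62.2
```

```bash
python3 - <<'E'
from h import *
s=env.state(); o=s["orientation"]; print(s["tool_pos"],2*np.arctan2(o[2],o[1])-np.pi/2+.1688)
for n in("scene","side"):
    p=shot(n); xy=s["tool_pos"][:2]; g=near(p,GREEN,proj(p,[*xy,.08])[0])
    print(n,least_squares(lambda a:hullc(p,rz([a[0],a[1],-.1688],box(-.015,.015,-.03,.03,-.015,.015)+[0,0,a[2]]))-g[0] if 0 else np.r_[hullc(p,rz([a[0],a[1],-.1688],box(-.015,.015,-.03,.03,-.015,.015)+[0,0,s["tool_pos"][2]-.0246]))-g[0],0],[*xy,0]).x)
E
```

```text
[ 0.42725584 -0.25711609  0.08931359] 0.0014140672241158003
scene [ 0.42883143 -0.24935018  0.        ]
side [ 0.430655   -0.25675765  0.        ]
```

>>> {"fn": "arm_command", "kwargs": {"grip": [0,0,0,0,0,0], "offset": [[-0.003,0,-0.06],[0,0,-0.05],[0,0,-0.03],[0,0,-0.015],[0,0,-0.006],[0,0,0]], "delta_rot": [[0,0,0],[0,0,0],[0,0,0],[0,0,0],[0,0,0],[0,0,0]]}}

```text
time: 14.15
tool_pos: [0.4257, -0.2568, 0.048]
orientation: [0.0, 0.764, 0.645, 0.0]
force: [-0.1, 0.1, -1.9]
gripper_width: 0.0283
grip_force: 62.2
```

>>> {"fn": "arm_command", "kwargs": {"grip": [0,0,0.5,0.5,0.5,0.5,0.5,0.5,0.5,0.5,0.5,0.5,0.5], "offset": [[0,0,-0.006],[0,0,0],[0,0,0],[0,0,0],[0,0,0],[0,0,0.04],[0,0,0.1],[0,0,0.15],[0,0,0.15],[0,0,0.15],[0,0,0.15],[0,0,0],[0,0,0]], "delta_rot": [[0,0,0],[0,0,0],[0,0,0],[0,0,0],[0,0,0],[0,0,0],[0,0,0],[0,0,0],[0,0,0],[0,0,0],[0,0,0],[0,0,0],[0,0,0]]}}

```text
time: 15.78
tool_pos: [0.4254, -0.2566, 0.2313]
orientation: [0.0, 0.764, 0.645, 0.0]
force: [1.4, -0.0, -0.8]
gripper_width: 0.0428
grip_force: 0.0
```

```bash
cat > chk.py <<'E'
from h import *
s=env.state(); print(s["time"].round(2),s["tool_pos"].round(4)); T=[.4842,-.2164,-.1688]
for n in ("side","wrist"):
    p=shot(n); L=[]
    for c,st in blobs(p,*BLUE,35):
        xy=slugxy(p,c); t=R.from_euler("z",-T[2]).apply([*(slugxy(p,c,.006)-T[:2]),0])[:2]
        L.append(("tray",(t*1e3).round(1).tolist()) if abs(t[0])<.08 and abs(t[1])<.1 else xy.round(4).tolist())
    print(n,*L,sep="\n ")
    for b in blobs(p,*GREEN,80):
        z=.021; xy=least_squares(lambda a:hullc(p,rz([a[0],a[1],T[2]],box(-.015,.015,-.03,.03,.006,.036)))-b[0],[.43,-.26]).x; t=R.from_euler("z",-T[2]).apply([*(xy-T[:2]),0])[:2]; print("cell in tray",(t*1e3).round(1),b[1])
E
python3 chk.py
```

```text
Traceback (most recent call last):
  File "chk.py", line 2, in <module>
    s=env.state(); print(s["time"].round(2),s["tool_pos"].round(4)); T=[.4842,-.2164,-.1688]
                         ^^^^^^^^^^^^^^^
AttributeError: 'float' object has no attribute 'round'
```

```bash
sed -i 's/s\["time"\].round(2)/s["time"]/' chk.py; python3 chk.py; python3 -c "
from h import *
p=shot('side'); cv2.imwrite('pics/s4.png',cv2.resize(p['color'][90:180,230:330],None,fx=6,fy=6,interpolation=cv2.INTER_CUBIC))"
```

```text
15.775 [ 0.4254 -0.2566  0.2313]
side
 ('tray', [52.5, -31.6])
 [0.5139, -0.0292]
 [0.5204, 0.0361]
 [0.4402, 0.0383]
 [0.5937, 0.1006]
 [0.5155, 0.1066]
 [0.4404, 0.11]
cell in tray [-46.1 -52.1] [376  60  39  27 192]
cell in tray [-46.1 -52.1] [291 115  12  16 139]
cell in tray [-409.3  678.6] [380 341  27  43 132]
wrist
 ('tray', [51.1, -25.9])
cell in tray [-49.3 -49.9] [ 239  131   29   71 1657]
cell in tray [-277.2 -412.4] [121 357  13  14 101]
```

View pics/s4.png

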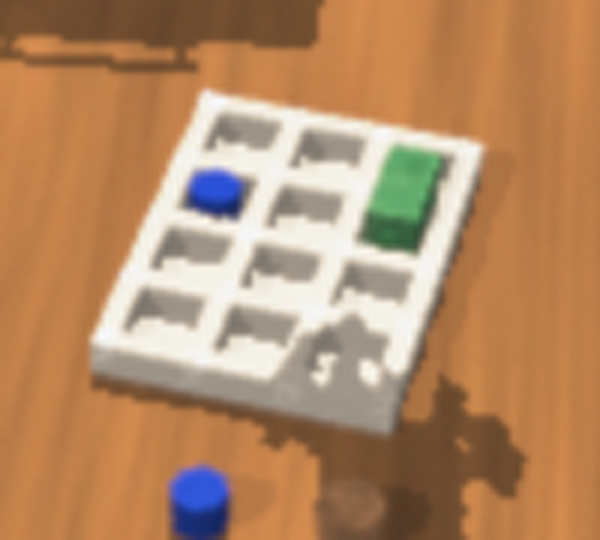

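The side view shows the green cell lying flat in the bay, with the other pockets free except the set slug's. Next come the slugs, gripped at 45° to the tray.

>>> {"fn": "arm_command", "kwargs": {"grip": [0.6,0.6,0.6,0.6,0.6,0.6,0.6,0.6,0.6,0.6,0.6], "offset": [[0.059,0.151,0],[0.059,0.151,0],[0.059,0.151,0],[0.059,0.151,0],[0.058,0.152,0],[0.058,0.152,0],[0,0,-0.16],[0,0,-0.16],[0,0,-0.16],[0,0,0],[0,0,0]], "delta_rot": [[0,0,0.262],[0,0,0.262],[0,0,0.262],[0,0,0.262],[0,0,0.262],[0,0,0.262],[0,0,0],[0,0,0],[0,0,0],[0,0,0],[0,0,0]]}}

```text
time: 17.3
tool_pos: [0.5138, -0.0298, 0.1121]
orientation: [0.0, 0.459, 0.889, 0.0]
force: [0.5, 0.2, -0.9]
gripper_width: 0.0514
grip_force: 0.0
```

```bash
python3 chk.py
```

```text
17.3 [ 0.5138 -0.0298  0.1121]
side
 [0.5139, -0.0292]
 [0.5203, 0.0369]
 [0.4406, 0.0379]
 [0.5937, 0.1006]
 [0.5153, 0.1072]
 [0.4405, 0.1093]
cell in tray [-46.1 -52.1] [376  60  60  27 267]
cell in tray [-46.1 -52.1] [291 115  12  16 139]
cell in tray [-434.5  672.3] [380 341  27  43 128]
wrist
 [0.4459, 0.099]
 [0.515, 0.1063]
 [0.4398, 0.0379]
 [0.5934, 0.101]
 [0.5198, 0.0364]
 [0.5135, -0.0298]
 ('tray', [43.9, -30.9])
cell in tray [-57.4 -50.8] [ 44 289  37  40 542]
```

>>> {"fn": "arm_command", "kwargs": {"grip": [0.6,0.6,0.6,0.6,0,0,0,0,0,0,0,0,0,0,0,0,0], "offset": [[0,0,-0.12],[0,0,-0.1],[0,0,-0.072],[0,0,0],[0,0,0],[0,0,0],[0,0,0],[0,0,0],[0,0,0.1],[0,0,0.15],[0,0,0.05],[0.024,-0.17,0],[0.024,-0.17,0],[0.024,-0.17,0],[0.024,-0.17,0],[0,0,0],[0,0,0]], "delta_rot": [[0,0,0],[0,0,0],[0,0,0],[0,0,0],[0,0,0],[0,0,0],[0,0,0],[0,0,0],[0,0,0],[0,0,0],[0,0,0],[0,0,0],[0,0,0],[0,0,0],[0,0,0],[0,0,0],[0,0,0]], "squeeze": 40}}

```text
time: 19.52
tool_pos: [0.537, -0.1992, 0.1128]
orientation: [-0.001, 0.459, 0.889, 0.0]
force: [-0.1, -0.2, 0.8]
gripper_width: 0.0272
grip_force: 39.6
```

>>> {"fn": "arm_command", "kwargs": {"grip": [0,0,0,0,0,0.52,0.52,0.52,0.52,0.52,0.6,0.6,0.6,0.6,0.6,0.6,0.6,0.6], "offset": [[0.003,-0.004,-0.1],[0,0,-0.08],[0,0,-0.05],[0,0,-0.035],[0,0,0],[0,0,0],[0,0,0],[0,0,0],[0,0,0.12],[0,0,0.15],[-0.012,0.158,0],[-0.012,0.158,0],[-0.012,0.158,0],[-0.012,0.158,0],[-0.012,0.158,0],[-0.011,0.156,0],[0,0,0],[0,0,0]], "delta_rot": [[0,0,0],[0,0,0],[0,0,0],[0,0,0],[0,0,0],[0,0,0],[0,0,0],[0,0,0],[0,0,0],[0,0,0],[0,0,0],[0,0,0],[0,0,0],[0,0,0],[0,0,0],[0,0,0],[0,0,0],[0,0,0]]}}

```text
time: 21.78
tool_pos: [0.5207, 0.0354, 0.1147]
orientation: [0.0, 0.459, 0.889, -0.0]
force: [1.1, 0.1, 0.0]
gripper_width: 0.0513
grip_force: 0.0
```

```bash
sed -i '/for b in blobs(p,\*GREEN/,$d' chk.py; python3 chk.py
```

```text
21.775 [0.5207 0.0354 0.1147]
side
 [0.5204, 0.0361]
 [0.4403, 0.0374]
 [0.5937, 0.1006]
 [0.5152, 0.107]
 [0.4405, 0.1095]
wrist
 [0.4396, 0.109]
 [0.5149, 0.1063]
 [0.4396, 0.0378]
 [0.5935, 0.1009]
 [0.5199, 0.0363]
 ('tray', [41.4, 20.1])
 ('tray', [41.1, -32.1])
```

>>> {"fn": "arm_command", "kwargs": {"grip": [0.6,0.6,0.6,0.6,0,0,0,0,0,0,0,0,0,0,0,0,0,0,0], "offset": [[-0.003,0.004,-0.12],[0,0,-0.1],[0,0,-0.083],[0,0,0],[0,0,0],[0,0,0],[0,0,0],[0,0,0],[0,0,0.1],[0,0,0.15],[0,0,0.05],[-0.021,-0.152,0],[-0.021,-0.152,0],[-0.021,-0.152,0],[-0.021,-0.152,0],[-0.021,-0.152,0],[-0.021,-0.152,0],[0,0,0],[0,0,0]], "delta_rot": [[0,0,0],[0,0,0],[0,0,0],[0,0,0],[0,0,0],[0,0,0],[0,0,0],[0,0,0],[0,0,0],[0,0,0],[0,0,0],[0,0,0],[0,0,0],[0,0,0],[0,0,0],[0,0,0],[0,0,0],[0,0,0],[0,0,0]]}}

```text
time: 24.25
tool_pos: [0.4878, -0.1907, 0.1132]
orientation: [-0.001, 0.459, 0.889, 0.0]
force: [-0.8, -0.6, 0.0]
gripper_width: 0.027
grip_force: 39.6
```

>>> {"fn": "arm_command", "kwargs": {"grip": [0,0,0,0,0,0.52,0.52,0.52,0.52,0.52,0.6,0.6,0.6,0.6,0.6,0.6,0.6,0.6], "offset": [[0.003,-0.004,-0.1],[0,0,-0.08],[0,0,-0.05],[0,0,-0.037],[0,0,0],[0,0,0],[0,0,0],[0,0,0],[0,0,0.12],[0,0,0.15],[-0.0325,0.153,0],[-0.0325,0.153,0],[-0.0325,0.153,0],[-0.0325,0.153,0],[-0.0325,0.153,0],[-0.0325,0.153,0],[0,0,0],[0,0,0]], "delta_rot": [[0,0,0],[0,0,0],[0,0,0],[0,0,0],[0,0,0],[0,0,0],[0,0,0],[0,0,0],[0,0,0],[0,0,0],[0,0,0],[0,0,0],[0,0,0],[0,0,0],[0,0,0],[0,0,0],[0,0,0],[0,0,0]]}}

```text
time: 26.5
tool_pos: [0.4407, 0.0369, 0.1147]
orientation: [0.0, 0.458, 0.889, -0.0]
force: [0.2, 0.1, -0.9]
gripper_width: 0.0518
grip_force: 0.0
```

```bash
python3 chk.py
```

```text
26.5 [0.4407 0.0369 0.1147]
side
 ('tray', [52.5, -31.6])
 ('tray', [51.3, 19.2])
 [0.4402, 0.0376]
 [0.5937, 0.1006]
 [0.5153, 0.1067]
 [0.4399, 0.1102]
wrist
 [0.44, 0.1088]
 [0.5153, 0.1061]
 [0.4401, 0.0377]
 [0.5937, 0.1008]
```

>>> {"fn": "arm_command", "kwargs": {"grip": [0.6,0.6,0.6,0.6,0,0,0,0,0,0,0,0,0,0,0,0,0,0,0], "offset": [[-0.003,0.003,-0.12],[0,0,-0.1],[0,0,-0.083],[0,0,0],[0,0,0],[0,0,0],[0,0,0],[0,0,0],[0,0,0.1],[0,0,0.15],[0,0,0.05],[-0.001,-0.147,0],[-0.001,-0.147,0],[-0.001,-0.147,0],[-0.001,-0.147,0],[-0.001,-0.148,0],[0.001,-0.148,0],[0,0,0],[0,0,0]], "delta_rot": [[0,0,0],[0,0,0],[0,0,0],[0,0,0],[0,0,0],[0,0,0],[0,0,0],[0,0,0],[0,0,0],[0,0,0],[0,0,0],[0,0,0],[0,0,0],[0,0,0],[0,0,0],[0,0,0],[0,0,0],[0,0,0],[0,0,0]]}}

```text
time: 28.98
tool_pos: [0.438, -0.1823, 0.1132]
orientation: [-0.001, 0.459, 0.889, 0.0]
force: [0.4, 0.0, -0.7]
gripper_width: 0.0267
grip_force: 39.7
```

>>> {"fn": "arm_command", "kwargs": {"grip": [0,0,0,0,0,0.52,0.52,0.52,0.52,0.52,0.6,0.6,0.6,0.6,0.6,0.6,0.6,0.6,0.6], "offset": [[0.004,-0.004,-0.1],[0,0,-0.08],[0,0,-0.05],[0,0,-0.037],[0,0,0],[0,0,0],[0,0,0],[0,0,0],[0,0,0.12],[0,0,0.15],[0,0.167,0],[0,0.167,0],[0,0.167,0],[0,0.167,0],[0,0.167,0],[0,0.168,0],[0,0.168,0],[0,0,0],[0,0,0]], "delta_rot": [[0,0,0],[0,0,0],[0,0,0],[0,0,0],[0,0,0],[0,0,0],[0,0,0],[0,0,0],[0,0,0],[0,0,0],[0,0,0],[0,0,0],[0,0,0],[0,0,0],[0,0,0],[0,0,0],[0,0,0],[0,0,0],[0,0,0]]}}

```text
time: 31.35
tool_pos: [0.4395, 0.1084, 0.1146]
orientation: [0.0, 0.459, 0.889, -0.0]
force: [-0.2, 0.1, 0.0]
gripper_width: 0.0511
grip_force: 0.0
```

```bash
python3 chk.py
```

```text
31.35 [0.4395 0.1084 0.1146]
side
 ('tray', [52.5, -31.6])
 ('tray', [51.3, 19.2])
 [0.5938, 0.1008]
 [0.5153, 0.1067]
 [0.4405, 0.1093]
wrist
 [0.44, 0.1087]
 [0.5149, 0.1145]
 [0.5746, 0.108]
 ('tray', [-53.5, 15.2])
```

>>> {"fn": "arm_command", "kwargs": {"grip": [0.6,0.6,0.6,0.6,0,0,0,0,0,0,0,0,0,0,0,0,0,0,0], "offset": [[0.002,0.003,-0.12],[0,0,-0.1],[0,0,-0.083],[0,0,0],[0,0,0],[0,0,0],[0,0,0],[0,0,0],[0,0,0.1],[0,0,0.15],[0,0,0.05],[0.005,-0.162,0],[0.005,-0.162,0],[0.005,-0.162,0],[0.005,-0.162,0],[0.005,-0.162,0],[0.005,-0.162,0],[0,0,0],[0,0,0]], "delta_rot": [[0,0,0],[0,0,0],[0,0,0],[0,0,0],[0,0,0],[0,0,0],[0,0,0],[0,0,0],[0,0,0],[0,0,0],[0,0,0],[0,0,0],[0,0,0],[0,0,0],[0,0,0],[0,0,0],[0,0,0],[0,0,0],[0,0,0]]}}

```text
time: 33.83
tool_pos: [0.447, -0.133, 0.1133]
orientation: [-0.001, 0.459, 0.889, 0.0]
force: [0.9, 0.5, -0.3]
gripper_width: 0.027
grip_force: 39.6
```

```bash
python3 -c "
from h import *
p=shot('side'); w=shot('wrist'); cv2.imwrite('pics/s5.png',np.hstack([cv2.resize(p['color'][90:190,220:320],(400,400),interpolation=cv2.INTER_CUBIC),cv2.resize(w['color'],(400,300)).copy() if 0 else cv2.copyMakeBorder(cv2.resize(w['color'],(400,300)),0,100,0,0,0)]))"
```

```text
(no output)
```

View pics/s5.png

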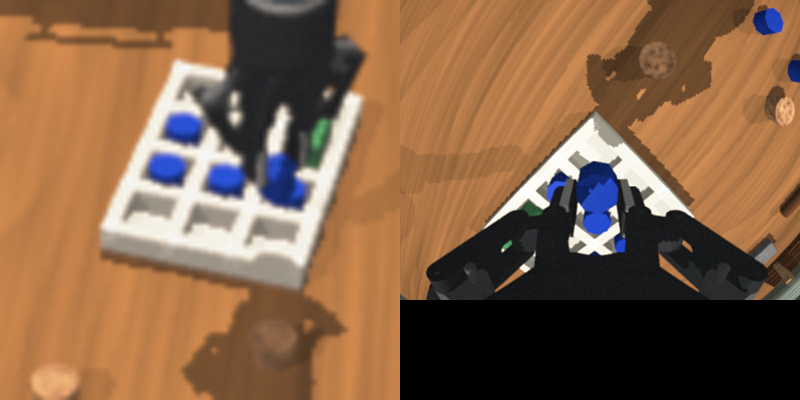

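The side crop shows the set slug and the three placed slugs sunk in their pockets at (183,128), (166,167), (224,179) and (290,190). The held slug hangs above pocket (-50,75).

>>> {"fn": "arm_command", "kwargs": {"grip": [0,0,0,0,0,0.52,0.52,0.52,0.52,0.52,0.6,0.6,0.6,0.6,0.6,0.6,0.6,0.6], "offset": [[0.002,-0.004,-0.1],[0,0,-0.08],[0,0,-0.05],[0,0,-0.037],[0,0,0],[0,0,0],[0,0,0],[0,0,0],[0,0,0.12],[0,0,0.15],[0.045,0.16,0],[0.045,0.16,0],[0.045,0.16,0],[0.045,0.16,0],[0.045,0.16,0],[0.045,0.162,0],[0,0,0],[0,0,0]], "delta_rot": [[0,0,0],[0,0,0],[0,0,0],[0,0,0],[0,0,0],[0,0,0],[0,0,0],[0,0,0],[0,0,0],[0,0,0],[0,0,0],[0,0,0],[0,0,0],[0,0,0],[0,0,0],[0,0,0],[0,0,0],[0,0,0]]}}

```text
time: 36.17
tool_pos: [0.5152, 0.1057, 0.1144]
orientation: [-0.0, 0.458, 0.889, -0.0]
force: [-0.5, -0.4, -0.4]
gripper_width: 0.0512
grip_force: 0.0
```

```bash
python3 chk.py
```

```text
36.175 [0.5152 0.1057 0.1144]
side
 ('tray', [2.6, 19.5])
 ('tray', [-48.4, 19.3])
 ('tray', [-48.0, 69.4])
 [0.5937, 0.1006]
 [0.5155, 0.1066]
wrist
 [0.5152, 0.1062]
 [0.594, 0.1102]
```

>>> {"fn": "arm_command", "kwargs": {"grip": [0.6,0.6,0.6,0.6,0,0,0,0,0,0,0,0,0,0,0,0,0,0,0], "offset": [[0,0.002,-0.12],[0,0,-0.1],[0,0,-0.082],[0,0,0],[0,0,0],[0,0,0],[0,0,0],[0,0,0],[0,0,0.1],[0,0,0.15],[0,0,0.05],[-0.012,-0.166,0],[-0.012,-0.166,0],[-0.012,-0.166,0],[-0.012,-0.166,0],[-0.012,-0.166,0],[-0.012,-0.166,0],[0,0,0],[0,0,0]], "delta_rot": [[0,0,0],[0,0,0],[0,0,0],[0,0,0],[0,0,0],[0,0,0],[0,0,0],[0,0,0],[0,0,0],[0,0,0],[0,0,0],[0,0,0],[0,0,0],[0,0,0],[0,0,0],[0,0,0],[0,0,0],[0,0,0],[0,0,0]]}}

```text
time: 38.65
tool_pos: [0.4971, -0.142, 0.1135]
orientation: [-0.001, 0.459, 0.889, 0.0]
force: [0.3, 0.4, 0.5]
gripper_width: 0.0272
grip_force: 39.6
```

>>> {"fn": "arm_command", "kwargs": {"grip": [0,0,0,0,0,0.52,0.52,0.52,0.52,0.52,0.6,0.6,0.6,0.6,0.6,0.6,0.6,0.6], "offset": [[-0.001,-0.002,-0.1],[0,0,-0.08],[0,0,-0.05],[0,0,-0.038],[0,0,0],[0,0,0],[0,0,0],[0,0,0],[0,0,0.12],[0,0,0.15],[0.065,0.162,0],[0.065,0.162,0],[0.065,0.162,0],[0.065,0.162,0],[0.064,0.162,0],[0.064,0.163,0],[0,0,0],[0,0,0]], "delta_rot": [[0,0,0],[0,0,0],[0,0,0],[0,0,0],[0,0,0],[0,0,0],[0,0,0],[0,0,0],[0,0,0],[0,0,0],[0,0,0],[0,0,0],[0,0,0],[0,0,0],[0,0,0],[0,0,0],[0,0,0],[0,0,0]]}}

```text
time: 40.9
tool_pos: [0.5939, 0.0999, 0.1144]
orientation: [-0.0, 0.459, 0.889, -0.0]
force: [-0.3, -0.4, -0.7]
gripper_width: 0.0511
grip_force: 0.0
```

```bash
python3 chk.py
```

```text
40.9 [0.5939 0.0999 0.1144]
side
 ('tray', [52.5, -31.6])
 ('tray', [51.3, 19.2])
 ('tray', [2.6, 19.5])
 ('tray', [-48.4, 19.3])
 ('tray', [2.3, 70.0])
 ('tray', [-48.0, 69.4])
 [0.5937, 0.1006]
wrist
 [0.5933, 0.1008]
 ('tray', [-51.3, 65.4])
 ('tray', [-51.7, 13.5])
 ('tray', [-5.4, 65.8])
 ('tray', [-7.7, 14.3])
```

>>> {"fn": "arm_command", "kwargs": {"grip": [0.6,0.6,0.6,0.6,0,0,0,0,0,0,0,0,0,0,0,0,0,0,0], "offset": [[-0.001,0.003,-0.12],[0,0,-0.1],[0,0,-0.082],[0,0,0],[0,0,0],[0,0,0],[0,0,0],[0,0,0],[0,0,0.1],[0,0,0.15],[0,0,0.05],[-0.032,-0.168,0],[-0.032,-0.168,0],[-0.032,-0.168,0],[-0.032,-0.168,0],[-0.031,-0.168,0],[-0.031,-0.168,0],[0,0,0],[0,0,0]], "delta_rot": [[0,0,0],[0,0,0],[0,0,0],[0,0,0],[0,0,0],[0,0,0],[0,0,0],[0,0,0],[0,0,0],[0,0,0],[0,0,0],[0,0,0],[0,0,0],[0,0,0],[0,0,0],[0,0,0],[0,0,0],[0,0,0],[0,0,0]]}}

```text
time: 43.38
tool_pos: [0.5461, -0.1505, 0.1133]
orientation: [-0.001, 0.459, 0.889, 0.0]
force: [-0.4, 0.4, -0.2]
gripper_width: 0.0267
grip_force: 39.6
```

>>> {"fn": "arm_command", "kwargs": {"grip": [0,0,0,0,0,0.52,0.52,0.52,0.52,0.52,0.6,0.6,0.6,0.6,0.6,0.6,0.6,0.6,0.6,0.6], "offset": [[0,-0.001,-0.1],[0,0,-0.08],[0,0,-0.05],[0,0,-0.037],[0,0,0],[0,0,0],[0,0,0],[0,0,0],[0,0,0.12],[0,0,0.2],[0,0,0.2],[-0.033,0.171,0.02],[-0.033,0.171,0.02],[-0.033,0.171,0.02],[-0.033,0.171,0],[-0.033,0.171,0],[-0.033,0.171,0],[-0.033,0.171,0],[-0.033,0.171,0],[-0.033,0.171,0]], "delta_rot": [[0,0,0],[0,0,0],[0,0,0],[0,0,0],[0,0,0],[0,0,0],[0,0,0],[0,0,0],[0,0,0],[0,0,0],[0,0,0],[0,0,-0.065],[0,0,-0.065],[0,0,-0.065],[0,0,-0.065],[0,0,-0.065],[0,0,-0.065],[0,0,-0.065],[0,0,-0.065],[0,0,-0.066]]}}

```text
time: 45.88
tool_pos: [0.4719, 0.2348, 0.1925]
orientation: [0.0, 0.584, 0.812, 0.0]
force: [-0.6, 0.7, 0.2]
gripper_width: 0.0512
grip_force: 0.0
```

```bash
python3 chk.py; python3 -c "
from h import *
s=env.state();o=s['orientation'];print(2*np.arctan2(o[2],o[1])-np.pi/2)
p=shot('side');w=shot('wrist');X=[.4718,.2345,.09];print([near(v,RED,proj(v,X)[0])[0].round(1) for v in(p,w)])
b=[near(v,RED,proj(v,X)[0])[0] for v in(p,w)];print(tri([p,w],b),[onz(v,c,.09) for v,c in zip((p,w),b)])
cv2.imwrite('pics/s6.png',cv2.resize(p['color'][90:170,230:320],None,fx=6,fy=6,interpolation=cv2.INTER_CUBIC))"
```

```text
45.875 [0.4719 0.2348 0.1925]
side
 ('tray', [-48.4, 19.3])
 ('tray', [-50.6, 69.0])
wrist
0.32983036373986274
[array([267.5, 231.6]), array([250.6, 197.7])]
[0.47266796 0.23177012 0.08553542] [array([0.47244536, 0.23490021]), array([0.47210175, 0.2332432 ])]
```

View pics/s6.png

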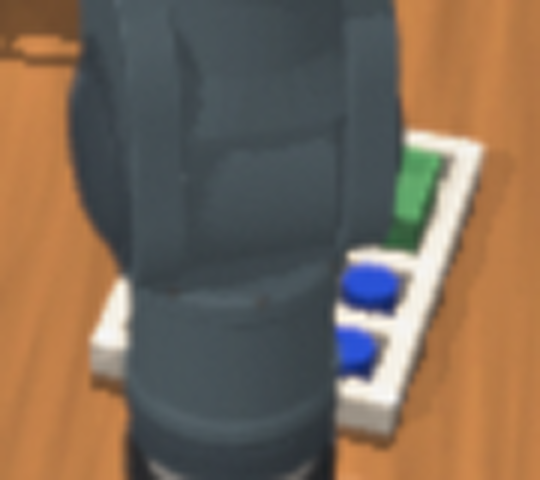

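>>> {"fn": "arm_command", "kwargs": {"grip": [0.6,0.6,0.6,0.6,0.6,0,0,0,0,0,0], "offset": [[0,-0.002,-0.12],[0,0,-0.12],[0,0,-0.08],[0,0,-0.034],[0,0,0],[0,0,0],[0,0,0],[0,0,0],[0,0,0],[0,0,0],[0,0,0]], "delta_rot": [[0,0,0],[0,0,0],[0,0,0],[0,0,0],[0,0,0],[0,0,0],[0,0,0],[0,0,0],[0,0,0],[0,0,0],[0,0,0]], "squeeze": 40}}

```text
time: 47.45
tool_pos: [0.4728, 0.2331, 0.1048]
orientation: [0.001, 0.583, 0.812, 0.001]
force: [-0.7, -1.3, 5.5]
gripper_width: 0.0114
grip_force: 40.8
```

>>> {"fn": "arm_command", "kwargs": {"grip": [0,0,0,0,0,0,0,0,0,0,0], "offset": [[0.04,0.013,0],[0.04,0.0135,0],[0.04,0.0135,0],[0.04,0.0135,0],[0.04,0.0135,0],[0.04,0.0135,0],[0.04,0.0135,0],[0.03,0.01,0],[0.014,0.0045,0],[0,0,0],[0,0,0]], "delta_rot": [[0,0,0],[0,0,0],[0,0,0],[0,0,0],[0,0,0],[0,0,0],[0,0,0],[0,0,0],[0,0,0],[0,0,0],[0,0,0]]}}

```text
time: 48.82
tool_pos: [0.5523, 0.2596, 0.1048]
orientation: [-0.0, 0.583, 0.812, -0.001]
force: [-5.5, -3.0, 8.8]
gripper_width: 0.0112
grip_force: 41.2
```

>>> {"fn": "arm_command", "kwargs": {"grip": [0,0,0,0], "offset": [[0.01,0.003,0],[0.006,0.002,0],[0,0,0],[0,0,0]], "delta_rot": [[0,0,0],[0,0,0],[0,0,0],[0,0,0]]}}

```text
time: 49.32
tool_pos: [0.5525, 0.2597, 0.1048]
orientation: [-0.002, 0.583, 0.812, -0.004]
force: [-15.5, -6.8, 17.8]
gripper_width: 0.0109
grip_force: 42.6
```

>>> {"fn": "arm_command", "kwargs": {"grip": [0.6,0.6,0.6,0.6,0.6,0.6,0.6,0.6,0.6,0.6,0.6], "offset": [[0,0,0],[0,0,0],[0,0,0],[0,0,0.06],[0,0,0.15],[0,0,0.15],[0,0,0.15],[-0.16,-0.16,0.1],[-0.16,-0.16,0],[-0.1,-0.16,0],[0,0,0]], "delta_rot": [[0,0,0],[0,0,0],[0,0,0],[0,0,0],[0,0,0],[0,0,0],[0,0,0],[0,0,0],[0,0,0],[0,0,0],[0,0,0]]}}

```text
time: 50.7
tool_pos: [0.4505, 0.1396, 0.2575]
orientation: [0.0, 0.585, 0.811, -0.0]
force: [1.4, 0.1, 0.2]
gripper_width: 0.0515
grip_force: 0.0
```

```bash
python3 chk.py; python3 -c "
from h import *
p=shot('side');c=shot('scene');w=shot('wrist');X=[.5525,.2605,.09]
print([near(v,RED,proj(v,X)[0])[0] for v in(p,w)],tri([p,w],[near(v,RED,proj(v,X)[0])[0] for v in(p,w)]))
a=cv2.resize(p['color'][85:315,170:400],(400,400));b=cv2.resize(c['color'][150:250,80:400],(800,250),interpolation=cv2.INTER_CUBIC)
a=cv2.resize(p['color'][95:175,230:320],None,fx=4,fy=4);d=cv2.resize(p['color'][210:290,200:290],None,fx=4,fy=4)
cv2.imwrite('pics/s7.png',np.vstack([b,cv2.copyMakeBorder(np.hstack([a,d]),0,0,40,40,0)]))"
```

```text
50.7 [0.4505 0.1396 0.2575]
side
 ('tray', [-48.6, 69.8])
wrist
 ('tray', [-39.9, 76.4])
[array([233.89333333, 237.30666667]), array([381.40472879,  97.71349096])] [0.55280969 0.26098435 0.08929114]
```

View pics/s7.png

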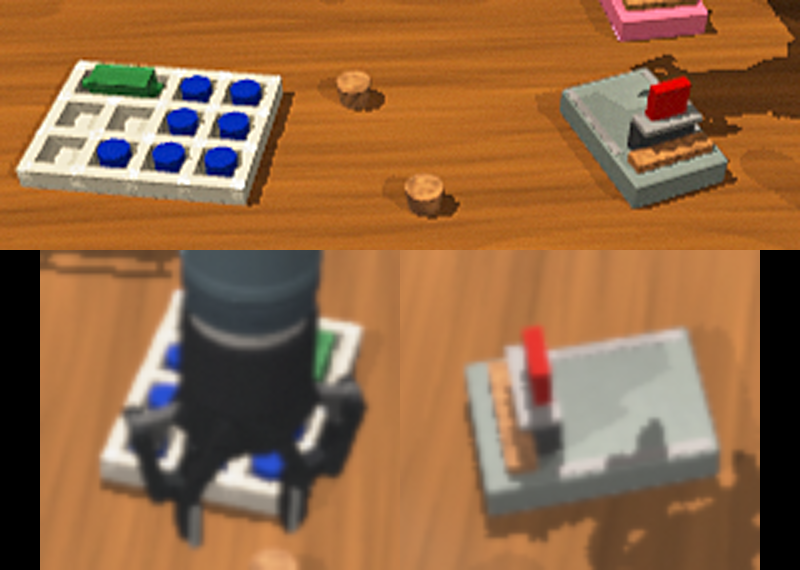

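The scene view shows the cell flat in the bay, and all six loaded slugs plus the set slug sunk in pockets. The jaw is tight against the stop (fin at 0.553, 0.261), both corks are in place, and no blue slug is left on the bench.

```bash
python3 -c "
from plant import env
print(env.close_job())"
```

```text
the job is handed in; nothing more can be done
None
```

The job is handed in at about 51 s: in the last pictures the cell lies flat in the tray's bay, all six loose slugs and the set slug sit in pockets, and the jaw is shut; the hand-in gave no verdict.

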